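# Close the earth link on a welding bench terminal board

## Robot

A 7-joint arm with a two-finger parallel gripper is mounted at the origin on the work surface. World frame = base frame: x ahead of the robot, y to its left, z up, the work surface at z = 0. Lengths are in m, angles in degrees, forces in N, time in s.
With the tool pointing down it reaches from about 0.425 to 0.875 m from the base axis. Payload 4.7 kg.
Tool frame: the origin (TCP) lies midway between the tips of the shut fingers; the grasp point (between the pads) lies 19 mm behind it; z points along the fingers, y is the line along which they close (so a half turn about z gives the same grasp; the last joint's range is limited). The gripper opens to 87 mm and grips with 3 to 60 N. Pads are 19 mm wide; open, the fingers measure 117 mm over their backs; the gripper's body (75 mm by 190 mm) begins 51 mm behind the grasp point.
Start: joints at [67.901, 18.392, -4.016, 83.108, 1.295, 78.541, -3.26], TCP at [0.253, -0.599, 0.223] pointing down, gripper open.
Joint ranges: [-163.93, 163.93], [-17.29, 119.83], [-79.2, 71.16], [3.27, 140.29], [-89.18, 269.18], [5.43, 117.66], [-154.24, 154.24]. Speed limits (degrees/s): [147.25, 147.25, 180, 180, 180, 180, 180].

## Interface

Orientations are given as [roll, pitch, yaw] about the fixed x, y, z axes, in that order (R = Rz(yaw) Ry(pitch) Rx(roll)).
In Python, from cell import env gives the robot as it stands. The module is installed in compiled form; this text tells all that it offers.
- The arm moves only by the tool step_arm, never from a script. Its argument "rows" is a list of rows, each an object with "angular": the turn, a rotation vector about the tool's x, y, z in units of pi rad (1.0 is pi rad), a list of three; "slide": the shift along the tool's x, y, z in units of 500 mm (1.0 is 500 mm), a list of three; "jaw": the opening, from 0 (shut) to 1 (fully open). A call has 1 to 10 rows; each row shifts and turns the commanded pose from where the row before left it, along the tool's axes as they then stand; what a row does not reach is not made up. A row lasts 1/8 s, in which the tool goes at most 62.5 mm and 10.7 degrees, less where a joint would pass 70% of its speed; a pose out of reach is approached as far as the arm can. A call with a number of a shift or a turn outside -1 to 1 is refused whole. A call with a gripper value outside its range is refused whole. The fingers move at their own pace and stop on an object; "newtons" is the grip in N (left out, the last holds). Time passes only in rows, so rows that do not move let the fingers close. It gives the time, the measured TCP pose, the force, the opening and the grip force at its end, in the units of the state.
- env.get_obs(): the state, without advancing time (a new reading comes with each control period).
- env.read_camera(name): name is "scene" or "top"; returns the picture (400x640x3 uint8, red, green, blue); there is no depth.
- env.camera_info(name): a dict with "fx", "fy", "cx", "cy" (pixels), "R" (3x3) and "t" (3): a world point X has camera coordinates R X + t. Camera axes: x right, y down, z forward; pixel columns grow to the right and rows downward; lengths in m; the calibration is good to about 2 mm. A picture is of the moment at which its call begins. camera_info takes no time and is no camera call.
- env.sign_off(): hands the job in; it is judged then, once.
The state is a dict: "time_s": time; "qpos": joint angles; "joint_velocities": joint speeds; "effort": joint torques, N m; "tool_pos": TCP position; "tool_rot": TCP orientation; "force": force on the tool from outside, world axes, zero at the start; "wrist_torque": the same for the moment, N m; "grip_width": finger opening in m; "grasp_force": force on a finger pad.
Only numpy, scipy, OpenCV 4.12 (cv2) and the standard library are available. Lean on these libraries where they do the work, as an engineer would, in place of code of your own. Each camera call takes 0.05 s, during which the arm holds its last target. There are 200 camera calls.

## Task

Close the earth link on the grey terminal board: lift the forked copper link by its black grip, staying on its pivot bolt, swing it round to the slim bolt on the square pad (not the stout stub on the round flange) and lower it so that its slot drops over that bolt. Leave the link lying flat on the pad, with the bolt in the slot, and let go.

Things in the scene. Friction and masses are not known exactly. Their poses are not given: they have to be found in the camera images.
- link: Forked copper bar 6 thick, 52 wide, 0.3 kg, flat, loose on pivot bolt by a 22 hole (mm). Origin: hole centre, underside, 28 above bench; x along bar to fork, z up. Open slot 28 wide, x = 112 to 178 (tips). Upright black grip centred at x = 85: 44 long (x), 12 thick (y), z = 6 to 42; pinch across the 12 from above. At the start its fork lies on a rubber rest between the terminals.
- bolt: Slim bolt, fixed: steel pad 50 mm square, 8 thick, with upright bolt 12 mm across, top 4 mm tapered, tip 20 above pad. Origin: centre of pad's underside, 20 mm above bench; z up. 130 to 165 mm from the pivot axis, either side of the rest. The closed link lies on this pad as high as at the start; to pass the tip it must be lifted over 20 mm.
- stub: The wrong terminal, fixed: steel flange 48 mm in diameter, 8 mm thick, with a stout upright stub 26 mm across, top 14 mm above the flange. Origin: centre of the flange's underside, 20 mm above the bench. Across the rest from the slim bolt.
- board: Fixed grey terminal board 260 x 340 mm, 20 thick. Origin: on the upright pivot bolt's axis at bench level; z up, x from pivot to the rubber rest. Pivot bolt 12 mm across; boss under the link, top at z = 28 mm; 36 mm washer under its hex head from z = 82 mm (head top 93), so the link can rise 48 mm on the bolt and cannot come off.
There are look-alikes about, which are no part of the job. Of the things like the link, leave any that is purple; of the rest the larger one is meant.

How it is judged:
By the outcome, as a careful person would: the job done as asked, in the order asked, and still so for the second after the job is handed in, with the robot touching nothing.
It also fails if it takes over 35 s, if anything falls off the work surface, if the arm or the gripper's body presses on something with over 40 N, if the wrist force passes 120 N, or if a joint passes its speed limit or range.

## Working session

There is one attempt and no reset: what is moved stays moved. The work goes in short steps, Python scripts to look and compute and a tool call to move; the robot and the scene stay as the last step left them, time stands still between calls to the robot, and variables do not carry over. Pictures are saved under pics/ and viewed, at most 10 in all, crops included, and the job is handed in when it is done.

Besides the shell and the picture viewer there is one more tool, called after "Call:" as a command line: name --argument value ..., lists and objects as JSON in quotes. step_arm: Moves the arm, as the interface text tells. Shifts and turns lie within -1 to 1; 1 stands for 500 mm of shift or pi rad of turn. Its arguments: {"type":"object","properties":{"rows":{"type":"array"},"newtons":{"type":"number"}},"required":["rows"]}

```bash
mkdir -p pics; python3 - <<'E'
from cell import env
import cv2
for n in("scene","top"):
    cv2.imwrite(f"pics/{n}0.png",env.read_camera(n)[:,:,::-1]); print(n,env.camera_info(n))
print(env.get_obs())
E
```

```text
scene {'fx': 457.8935597018075, 'fy': 457.8935597018075, 'cx': 317.73665038896456, 'cy': 194.55162517630785, 'R': array([[ 0.04031157,  0.99916093,  0.0072398 ],
       [ 0.7915236 , -0.0275106 , -0.61051909],
       [-0.60980765,  0.03034146, -0.79196845]]), 't': array([ 0.00202576, -0.33946756,  1.38880218])}
top {'fx': 487.67711004495214, 'fy': 487.67711004495214, 'cx': 324.07649627264465, 'cy': 197.6064468834503, 'R': array([[ 0.02625598, -0.99964905, -0.00352143],
       [-0.98749501, -0.02538865, -0.1555925 ],
       [ 0.15544849,  0.00756263, -0.98781505]]), 't': array([-0.01682773,  0.45973252,  1.11148881])}
{'time_s': 0.1, 'qpos': array([67.90149525, 18.43480899, -4.01543283, 83.16643987,  1.29371415,
       78.53887862, -3.25906788]), 'joint_velocities': array([-0.03548789, -0.0971583 ,  0.01913345, -0.26054666, -0.00596099,
       -0.00474492, -0.06537258]), 'effort': array([ 6.23017204e-04, -4.92571950e+01, -4.05211682e-01, -3.13398671e+01,
       -6.41415012e-02,  3.95710731e-02,  4.52391873e-05]), 'tool_pos': array([ 0.25277564, -0.59832457,  0.22158378]), 'tool_rot': array([-1.79905027e+02,  4.04390384e-03,  2.29086520e+01]), 'force': array([ 0.43675254, -0.86406662,  0.256302  ]), 'wrist_torque': array([-0.0166134 ,  0.01075897, -0.01780106]), 'grasp_force': 0.0, 'grip_width': 0.08707135819111407}
```

View pics/top0.png

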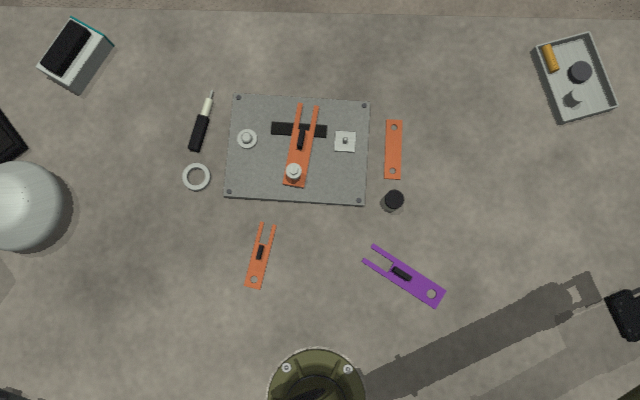

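View pics/scene0.png

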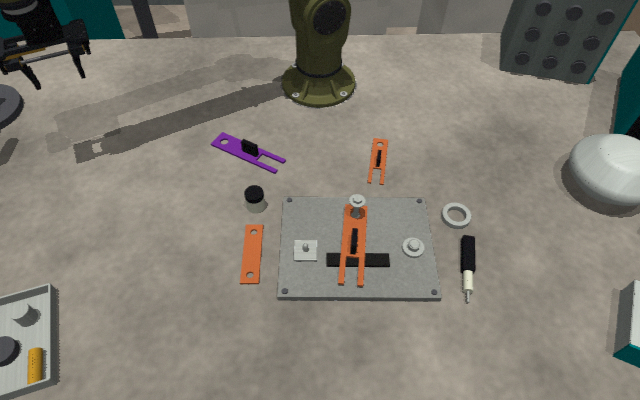

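```bash
cat > h.py <<'E'
from cell import env
import cv2, numpy as np
def ray(n,u,v,z):
    c=env.camera_info(n);R,t=c["R"],c["t"];o=-R.T@t
    d=R.T@np.array([(u-c["cx"])/c["fx"],(v-c["cy"])/c["fy"],1]);return o+d*(z-o[2])/d[2]
def blobs(img,box,f,amin=15):
    x0,y0,x1,y1=box;hsv=cv2.cvtColor(img[y0:y1,x0:x1],cv2.COLOR_RGB2HSV)
    n,l,s,c=cv2.connectedComponentsWithStats(f(hsv).astype(np.uint8))
    out=[]
    for i in range(1,n):
        if s[i,4]>=amin:
            r=cv2.minAreaRect(np.argwhere(l==i)[:,::-1].astype(np.float32))
            out.append((c[i]+[x0,y0],s[i,4],np.round(r[1],1),round(r[2],1)))
    return out
E
python3 - <<'E'
from h import *
t=cv2.imread("pics/top0.png")[:,:,::-1];s=cv2.imread("pics/scene0.png")[:,:,::-1]
bright=lambda h:(h[...,2]>185)&(h[...,1]<50); dark=lambda h:h[...,2]<60; org=lambda h:(h[...,1]>120)&(h[...,2]>90)
for n,i,b in(("top",t,(225,95,370,205)),("scene",s,(278,190,440,300))):
    for nm,f in(("bright",bright),("dark",dark),("org",org)):
        for x in blobs(i,b,f): print(n,nm,x,ray(n,*x[0],.028).round(4))
cv2.imwrite("pics/c1.png",np.vstack([cv2.resize(t[95:205,225:370],(760,576//2+10)),cv2.resize(s[190:300,278:440],(760,300))])[:,:,::-1])
E
```

```text
top bright (array([343.01886792, 148.69811321]), np.int32(53), array([19.2,  5. ]), 15.5) [ 0.5816 -0.0473  0.028 ]
top bright (array([295.90909091, 171.06818182]), np.int32(44), array([ 7.4, 13.8]), 24.4) [0.5237 0.0642 0.028 ]
top bright (array([289.86111111, 169.        ]), np.int32(36), array([5.4, 8.5]), 9.5) [0.5284 0.0788 0.028 ]
top dark (array([281.2480916 , 128.28625954]), np.int32(262), array([21. , 12.5]), 3.6) [0.6287 0.1035 0.028 ]
top dark (array([301.83435583, 134.3803681 ]), np.int32(163), array([10. , 25.9]), 6.0) [0.6147 0.053  0.028 ]
top dark (array([320.29078014, 130.90780142]), np.int32(141), array([11.3, 12.6]), 8.1) [0.6245 0.0086 0.028 ]
top org (array([300.58834244, 146.53551913]), np.int32(1098), array([22.4, 83. ]), 11.3) [0.5843 0.055  0.028 ]
scene bright (array([360.23529412, 198.11764706]), np.int32(17), array([6.1, 4.1]), 14.0) [0.4639 0.0799 0.028 ]
scene bright (array([405.30434783, 245.08695652]), np.int32(23), array([ 3.4, 12.2]), 10.3) [0.5968 0.1666 0.028 ]
scene bright (array([306.12244898, 241.89795918]), np.int32(49), array([ 7., 21.]), 90.0) [ 0.5808 -0.0513  0.028 ]
scene bright (array([310.52777778, 255.41666667]), np.int32(36), array([ 4., 10.]), 90.0) [ 0.6153 -0.0427  0.028 ]
scene bright (array([306.5, 259. ]), np.int32(18), array([17.,  0.]), 180.0) [ 0.6238 -0.0516  0.028 ]
scene dark (array([353.69918699, 241.34146341]), np.int32(123), array([24.,  5.]), 90.0) [0.5831 0.0538 0.028 ]
scene dark (array([332.83050847, 259.37288136]), np.int32(177), array([13., 12.]), 90.0) [0.6267 0.005  0.028 ]
scene dark (array([376.78548896, 259.97476341]), np.int32(317), array([13., 24.]), 90.0) [0.6316 0.0993 0.028 ]
scene dark (array([351.66666667, 262.04761905]), np.int32(105), array([ 9., 11.]), 90.0) [0.6347 0.0449 0.028 ]
scene org (array([353.09637625, 241.7463377 ]), np.int32(1297), array([24.9, 80.3]), 4.4) [0.5841 0.0524 0.028 ]
```

View pics/c1.png

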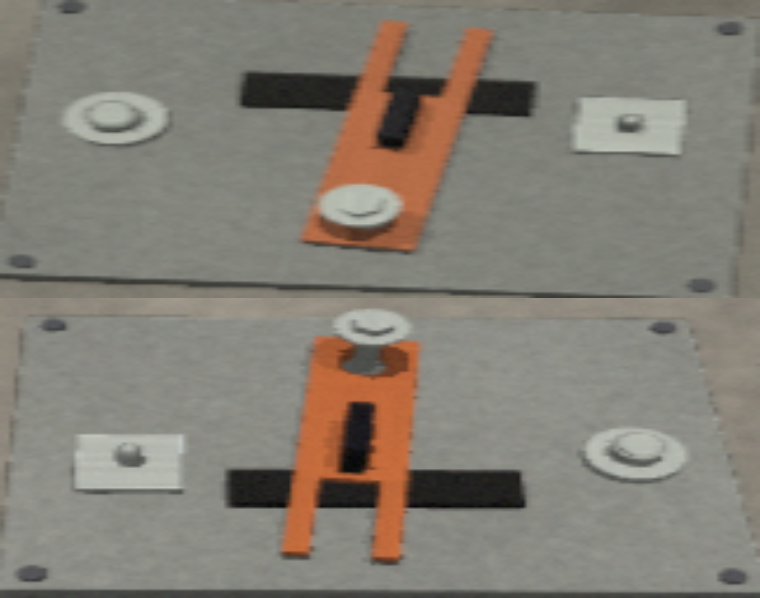

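```bash
python3 - <<'E'
from h import *
def tri(a,b):
    A=[];B=[]
    for n,(u,v) in(("top",a),("scene",b)):
        c=env.camera_info(n);P=np.c_[c["R"],c["t"]];x=(u-c["cx"])/c["fx"];y=(v-c["cy"])/c["fy"]
        for r in(x*P[2]-P[0],y*P[2]-P[1]):A.append(r[:3]);B.append(-r[3])
    s=np.linalg.lstsq(np.array(A),np.array(B),rcond=None);return s[0].round(4)
T=lambda x,y:(225+x/5.241-.4,95+y/2.709-.3)
S=lambda x,y:(278+x/4.691-.4,190+(y-298)/2.727-.3)
p=lambda nm,a,b,z:print(nm,tri(T(*a),S(*b)),ray("top",*T(*a),z)[:2].round(4),ray("scene",*S(*b),z)[:2].round(4))
p("washer",(360,206),(373,327),.085)
p("pad",(629,126),(129,462),.028)
p("tip",(629,119),(129,446),.048)
p("flange",(117,118),(635,454),.028)
p("griptop near",(394,145),(361,404),.07)
p("griptop far",(406,92),(354,432),.07)
p("tipL",(396,23),(385,557),.034)
p("tipR",(482,31),(296,552),.034)
p("cornerL",(305,240),(418,342),.034); p("cornerR",(413,248),(315,338),.034)
for a,b in(((70,6),(732,575)),((730,28),(31,573)),((22,261),(662,327)),((702,285),(53,325))):p("screw",a,b,.021)
E
```

```text
washer [0.5123 0.065  0.0843] [0.5122 0.0663] [0.5128 0.0637]
pad [ 0.6005 -0.0524  0.0271] [ 0.6002 -0.0507] [ 0.6009 -0.0541]
tip [ 0.6001 -0.0518  0.0509] [ 0.601 -0.05 ] [ 0.5983 -0.0537]
flange [0.6016 0.1842 0.0274] [0.6016 0.1854] [0.602  0.1827]
griptop near [0.5714 0.0546 0.0614] [0.5691 0.0543] [0.577  0.0533]
griptop far [0.6117 0.0479 0.0844] [0.6162 0.0505] [0.6027 0.0478]
tipL [0.6911 0.0578 0.0336] [0.6912 0.0594] [0.6913 0.0562]
tipR [0.6851 0.0184 0.0326] [0.6847 0.0193] [0.6857 0.0175]
cornerL [0.4919 0.0928 0.0346] [0.4921 0.0938] [0.4915 0.0919]
cornerR [0.486  0.0429 0.0347] [0.4863 0.0448] [0.4854 0.0411]
screw [0.7067 0.2112 0.0239] [0.7082 0.2141] [0.7055 0.2096]
screw [ 0.6939 -0.0978  0.0239] [ 0.695  -0.0965] [ 0.6924 -0.0995]
screw [0.4717 0.2211 0.0233] [0.4724 0.2234] [0.4701 0.2199]
screw [ 0.4586 -0.0881  0.0228] [ 0.4589 -0.087 ] [ 0.4572 -0.0894]
```

The top view shows three link-like bars: orange on the board (300,145), a small orange one (262,255) and a purple one (405,275). The one meant is the orange on the board: it isn't purple, it is the larger orange, and it sits on the pivot bolt (293,171). The crop confirms this. It also shows the slim bolt on its square pad at (345,141) and the stout stub on its round flange at (247,139).

Both views agree on the measurements:

| Item | Measured |
|---|---|
| Pivot | (0.512, 0.065) |
| Bolt | (0.600, -0.052), 147 mm from the pivot |
| Link yaw | -8.5° |
| Grip | (0.596, 0.052) |

Next I move over the grip.

Call:
step_arm --rows '[{"angular":[0,0,0],"slide":[0.0712,-0.0582,0],"jaw":1},{"angular":[0,0,0],"slide":[0.0712,-0.0582,0],"jaw":1},{"angular":[0,0,0],"slide":[0.0712,-0.0582,0],"jaw":1},{"angular":[0,0,0],"slide":[0.0712,-0.0582,0],"jaw":1},{"angular":[0,0,0],"slide":[0.0712,-0.0582,0],"jaw":1},{"angular":[0,0,0],"slide":[0.0712,-0.0582,0],"jaw":1},{"angular":[0,0,0],"slide":[0.0712,-0.0582,0],"jaw":1},{"angular":[0,0,0],"slide":[0.0712,-0.0582,0],"jaw":1}]'

```text
time_s: 1.1
tool_pos: [0.425, -0.2719, 0.2222]
tool_rot: [-180.0, 0.0, 22.9]
force: [-0.3, 0.7, 0.3]
grip_width: 0.0871
grasp_force: 0.0
```

Call:
step_arm --rows '[{"angular":[0,0,0],"slide":[0.0712,-0.0582,0],"jaw":1},{"angular":[0,0,0],"slide":[0.0712,-0.0582,0],"jaw":1},{"angular":[0,0,0],"slide":[0.0712,-0.0582,0],"jaw":1},{"angular":[0,0,0],"slide":[0.0712,-0.0582,0],"jaw":1},{"angular":[0,0,0],"slide":[0.0712,-0.0582,0],"jaw":1},{"angular":[0,0,0],"slide":[0.0712,-0.0582,0],"jaw":1},{"angular":[0,0,0],"slide":[0.0712,-0.0582,0],"jaw":1},{"angular":[0,0,0],"slide":[0.0712,-0.0582,0],"jaw":1}]'

```text
time_s: 2.1
tool_pos: [0.5968, 0.0529, 0.2221]
tool_rot: [180.0, 0.0, 22.9]
force: [0.9, 0.5, 0.5]
grip_width: 0.0871
grasp_force: 0.0
```

Call:
step_arm --rows '[{"angular":[0,0,-0.0516],"slide":[0,0,0],"jaw":1},{"angular":[0,0,-0.0516],"slide":[0,0,0],"jaw":1},{"angular":[0,0,-0.0516],"slide":[0,0,0],"jaw":1},{"angular":[0,0,-0.0516],"slide":[0,0,0],"jaw":1},{"angular":[0,0,-0.0516],"slide":[0,0,0],"jaw":1},{"angular":[0,0,-0.0516],"slide":[0,0,0],"jaw":1},{"angular":[0,0,-0.0516],"slide":[0,0,0],"jaw":1},{"angular":[0,0,-0.0516],"slide":[0,0,0],"jaw":1}]'

```text
time_s: 3.1
tool_pos: [0.5961, 0.0517, 0.222]
tool_rot: [-179.9, 0.0, 97.5]
force: [0.1, 0.8, 0.2]
grip_width: 0.0867
grasp_force: 0.0
```

Call:
step_arm --rows '[{"angular":[0,0,-0.0516],"slide":[0,0,0],"jaw":1},{"angular":[0,0,-0.0516],"slide":[0,0,0],"jaw":1},{"angular":[0,0,-0.0516],"slide":[0,0,0],"jaw":1},{"angular":[0,0,-0.0516],"slide":[0,0,0],"jaw":1},{"angular":[0,0,-0.0516],"slide":[0,0,0],"jaw":1},{"angular":[0,0,-0.0516],"slide":[0,0,0],"jaw":1},{"angular":[0,0,-0.0516],"slide":[0,0,0],"jaw":1},{"angular":[0,0,-0.0516],"slide":[0,0,0],"jaw":1},{"angular":[0,0,0],"slide":[0,0,0],"jaw":1}]'

```text
time_s: 4.22
tool_pos: [0.5962, 0.0516, 0.222]
tool_rot: [180.0, -0.1, 171.4]
force: [-0.8, 0.2, 0.4]
grip_width: 0.087
grasp_force: 0.0
```

Call:
step_arm --rows '[{"angular":[0,0,0],"slide":[0,0,0.06],"jaw":1},{"angular":[0,0,0],"slide":[0,0,0.06],"jaw":1},{"angular":[0,0,0],"slide":[0,0,0.06],"jaw":0.8},{"angular":[0,0,0],"slide":[0,0,0.06],"jaw":0.7},{"angular":[0,0,0],"slide":[0,0,0.05],"jaw":0.6},{"angular":[0,0,0],"slide":[0,0,0.04],"jaw":0.6},{"angular":[0,0,0],"slide":[0,0,0.02],"jaw":0.6},{"angular":[0,0,0],"slide":[0,0,0.01],"jaw":0.6},{"angular":[0,0,0],"slide":[0,0,0],"jaw":0.6}]'

```text
time_s: 5.35
tool_pos: [0.5967, 0.0519, 0.0428]
tool_rot: [180.0, 0.0, 171.5]
force: [0.8, 0.1, 0.6]
grip_width: 0.0522
grasp_force: 0.0
```

Call:
step_arm --rows '[{"angular":[0,0,0],"slide":[0,0,0],"jaw":0.3},{"angular":[0,0,0],"slide":[0,0,0],"jaw":0.2},{"angular":[0,0,0],"slide":[0,0,0],"jaw":0.1},{"angular":[0,0,0],"slide":[0,0,0],"jaw":0},{"angular":[0,0,0],"slide":[0,0,0],"jaw":0},{"angular":[0,0,0],"slide":[0,0,0],"jaw":0}]' --newtons 30

```text
time_s: 6.1
tool_pos: [0.5964, 0.0518, 0.0426]
tool_rot: [-180.0, 0.0, 171.5]
force: [-0.9, -0.2, 0.4]
grip_width: 0.0117
grasp_force: 30.0
```

Call:
step_arm --rows '[{"angular":[0,0,0],"slide":[0,0,-0.014],"jaw":0},{"angular":[0,0,0],"slide":[0,0,-0.018],"jaw":0},{"angular":[0,0,0],"slide":[0,0,-0.018],"jaw":0},{"angular":[0,0,0],"slide":[0,0,-0.014],"jaw":0},{"angular":[0,0,0],"slide":[0,0,0],"jaw":0}]'

```text
time_s: 6.72
tool_pos: [0.597, 0.0518, 0.0754]
tool_rot: [180.0, 0.1, 171.5]
force: [-0.3, 0.3, -3.5]
grip_width: 0.012
grasp_force: 30.0
```

```bash
python3 - <<'E'
from h import *
t=env.read_camera("top");s=env.read_camera("scene")
cv2.imwrite("pics/c2.png",np.vstack([cv2.resize(t[80:220,210:385],(750,300)),cv2.resize(s[170:310,260:450],(750,300))])[:,:,::-1])
o=env.get_obs();print(o["tool_pos"],o["force"],o["grip_width"],o["qpos"])
E
```

```text
[0.59631414 0.0517177  0.07446171] [-0.71186989  0.73329866 -2.3608038 ] 0.011633429853523745 [ 35.67469856  28.83932008 -54.32646034  98.87984033  25.4944013
  65.6110972   55.37494829]
```

View pics/c2.png

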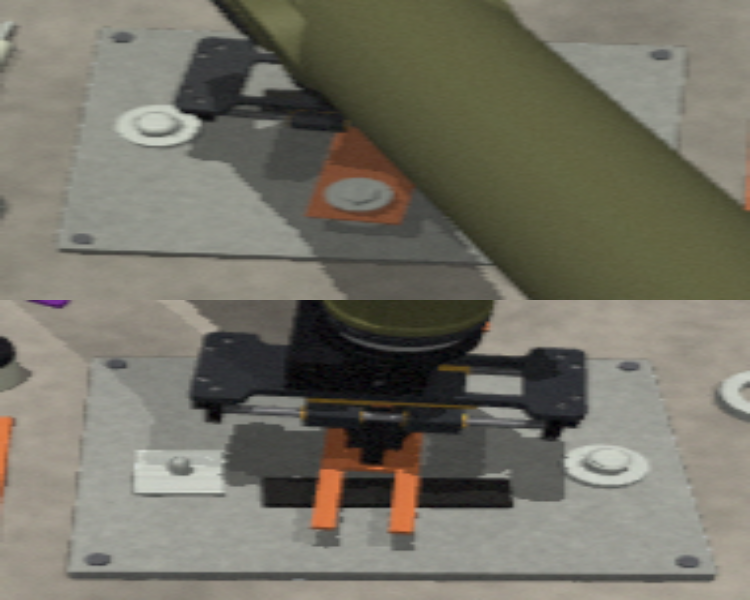

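Call:
step_arm --rows '[{"angular":[0,0,0.0247],"slide":[0.0005,-0.0132,0],"jaw":0},{"angular":[0,0,0.0247],"slide":[0.0005,-0.0132,0],"jaw":0},{"angular":[0,0,0.0247],"slide":[0.0005,-0.0132,0],"jaw":0},{"angular":[0,0,0.0247],"slide":[0.0005,-0.0132,0],"jaw":0},{"angular":[0,0,0.0247],"slide":[0.0005,-0.0132,0],"jaw":0}]'

```text
time_s: 7.45
tool_pos: [0.585, 0.0207, 0.074]
tool_rot: [-180.0, -0.0, 149.1]
force: [-0.3, -0.9, -2.3]
grip_width: 0.0117
grasp_force: 30.0
```

Call:
step_arm --rows '[{"angular":[0,0,0.0247],"slide":[0.0005,-0.0132,0],"jaw":0},{"angular":[0,0,0.0247],"slide":[0.0005,-0.0132,0],"jaw":0},{"angular":[0,0,0.0247],"slide":[0.0005,-0.0132,0],"jaw":0},{"angular":[0,0,0.0247],"slide":[0.0005,-0.0132,0],"jaw":0},{"angular":[0,0,0.0247],"slide":[0.0005,-0.0132,0],"jaw":0},{"angular":[0,0,0],"slide":[0,0,0],"jaw":0}]'

```text
time_s: 8.2
tool_pos: [0.563, -0.004, 0.0741]
tool_rot: [-179.9, -0.0, 127.1]
force: [0.3, 0.7, -3.0]
grip_width: 0.0116
grasp_force: 30.0
```

```bash
python3 - <<'E'
from h import *
t=env.read_camera("top");s=env.read_camera("scene")
cv2.imwrite("pics/c3.png",np.vstack([cv2.resize(t[80:220,210:385],(750,260)),cv2.resize(s[200:300,265:385],(750,340),interpolation=cv2.INTER_CUBIC)])[:,:,::-1])
o=env.get_obs();print(o["tool_pos"],o["force"],o["qpos"])
E
```

```text
[ 0.5635631  -0.00340414  0.07438543] [ 1.02521213e-03 -7.40128219e-02 -3.14824394e+00] [ 37.39420542  21.26714751 -46.75749875 104.02365108  17.37924238
  62.17289877  21.48339269]
```

View pics/c3.png

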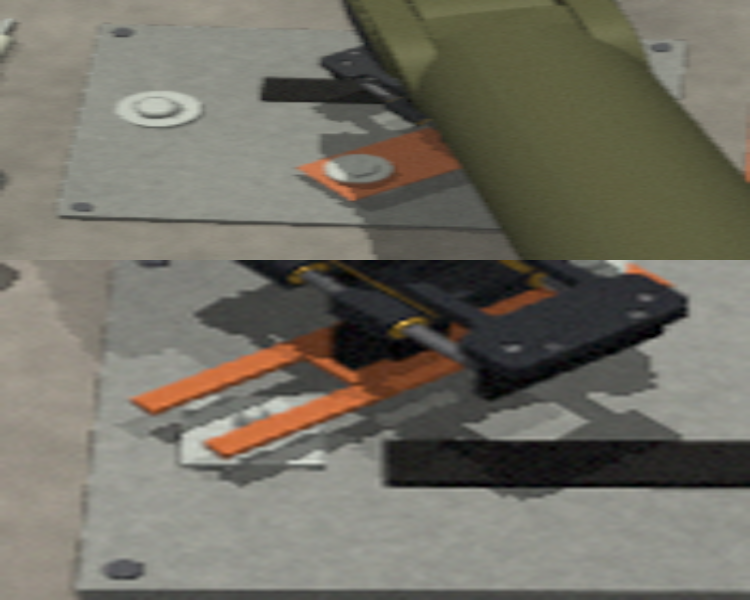

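Call:
step_arm --rows '[{"angular":[0,0,0],"slide":[0,0,0.01],"jaw":0},{"angular":[0,0,0],"slide":[0,0,0.01],"jaw":0},{"angular":[0,0,0],"slide":[0,0,0.01],"jaw":0},{"angular":[0,0,0],"slide":[0,0,0.01],"jaw":0}]'

```text
time_s: 8.8
tool_pos: [0.5635, -0.0035, 0.054]
tool_rot: [-180.0, -0.0, 127.1]
force: [0.6, 0.3, -3.2]
grip_width: 0.0121
grasp_force: 30.0
```

Call:
step_arm --rows '[{"angular":[0,0,0],"slide":[0,0,0.007],"jaw":0},{"angular":[0,0,0],"slide":[0,0,0.006],"jaw":0},{"angular":[0,0,0],"slide":[0,0,0.005],"jaw":0},{"angular":[0,0,0],"slide":[0,0,0.004],"jaw":0},{"angular":[0,0,0],"slide":[0,0,0],"jaw":0}]'

```text
time_s: 9.43
tool_pos: [0.5635, -0.0036, 0.0434]
tool_rot: [-180.0, -0.0, 127.1]
force: [-0.2, -0.2, -2.9]
grip_width: 0.012
grasp_force: 30.0
```

Another 1–2 mm down until it takes contact, then release.

Call:
step_arm --rows '[{"angular":[0,0,0],"slide":[0,0,0.0015],"jaw":0},{"angular":[0,0,0],"slide":[0,0,0.0005],"jaw":0},{"angular":[0,0,0],"slide":[0,0,0],"jaw":0}]'

```text
time_s: 9.8
tool_pos: [0.5637, -0.0036, 0.0426]
tool_rot: [180.0, 0.0, 127.1]
force: [-0.3, -0.4, -3.9]
grip_width: 0.0115
grasp_force: 30.0
```

Call:
step_arm --rows '[{"angular":[0,0,0],"slide":[0,0,0.001],"jaw":0},{"angular":[0,0,0],"slide":[0,0,0.0006],"jaw":0},{"angular":[0,0,0],"slide":[0,0,0],"jaw":0}]'

```text
time_s: 10.18
tool_pos: [0.5637, -0.0036, 0.0425]
tool_rot: [-180.0, 0.0, 127.1]
force: [-3.4, -1.0, 5.3]
grip_width: 0.0118
grasp_force: 30.0
```

Contact with the pad: the force has turned upward at the height where the link started. I release and withdraw.

Call:
step_arm --rows '[{"angular":[0,0,0],"slide":[0,0,0],"jaw":0.2},{"angular":[0,0,0],"slide":[0,0,0],"jaw":0.4},{"angular":[0,0,0],"slide":[0,0,0],"jaw":0.6},{"angular":[0,0,0],"slide":[0,0,0],"jaw":0.6},{"angular":[0,0,0],"slide":[0,0,0],"jaw":0.6},{"angular":[0,0,0],"slide":[0,0,-0.03],"jaw":0.6},{"angular":[0,0,0],"slide":[0,0,-0.06],"jaw":0.6},{"angular":[0,0,0],"slide":[0,0,-0.09],"jaw":0.6},{"angular":[0,0,0],"slide":[0,0,-0.09],"jaw":0.6},{"angular":[0,0,0],"slide":[0,0,-0.09],"jaw":0.6}]'

```text
time_s: 11.42
tool_pos: [0.5636, -0.0033, 0.2244]
tool_rot: [180.0, 0.1, 127.1]
force: [0.6, -0.3, 0.5]
grip_width: 0.0522
grasp_force: 0.0
```

Call:
step_arm --rows '[{"angular":[0,0,0],"slide":[0.08,0.08,0],"jaw":0.6},{"angular":[0,0,0],"slide":[0.08,0.08,0],"jaw":0.6},{"angular":[0,0,0],"slide":[0.06,0.08,0],"jaw":0.6},{"angular":[0,0,0],"slide":[0.0,0.08,0],"jaw":0.6},{"angular":[0,0,0],"slide":[0,0,0],"jaw":0.6}]'

```text
time_s: 12.05
tool_pos: [0.6255, 0.1834, 0.2218]
tool_rot: [179.9, -0.1, 127.2]
force: [-0.6, -0.2, -0.5]
grip_width: 0.0525
grasp_force: 0.0
```

```bash
python3 - <<'E'
from h import *
t=env.read_camera("top");s=env.read_camera("scene")
cv2.imwrite("pics/c4.png",np.vstack([cv2.resize(t[80:220,210:385],(750,280)),cv2.resize(s[180:300,265:445],(750,320),interpolation=cv2.INTER_CUBIC)])[:,:,::-1])
o=env.get_obs();print(o["time_s"],o["tool_pos"],o["force"])
E
```

```text
12.15 [0.62467057 0.18058519 0.22206695] [-0.09764507  0.17435706 -0.55732813]
```

View pics/c4.png

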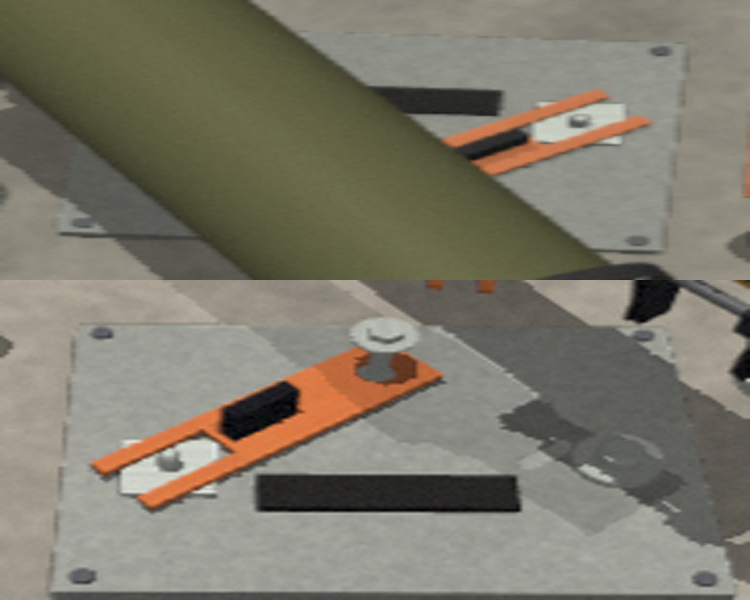

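The crop shows the link lying flat, with the bolt centred in the slot (scene crop (170,460), top crop (580,121)). The gripper is clear.

```bash
python3 -c "
from cell import env
print(env.sign_off())"
```

```text
the job is handed in; nothing more can be done
None
```

The earth link is closed: the larger orange link lies flat on the square pad with the slim bolt in its slot, the gripper has let go and is clear, and the job was handed in at about 12 s; no verdict was returned.

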